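# Hold the hard drive over the notebook's drive bay

### The arm

A 7-joint arm with a two-finger parallel gripper is mounted at the origin on the work surface. World frame = base frame: x ahead of the robot, y to its left, z up, the work surface at z = 0. Lengths are in mm, angles in rad, forces in N, time in s.
With the tool pointing down it reaches from about 400 to 875 mm from the base axis. Payload 4.4 kg.
Tool frame: the origin (TCP) lies at the very end of the fingers, on their centre line; the grasp point (between the pads) lies 19 mm behind it; z points along the fingers, y is the line along which they close (so a half turn about z gives the same grasp; the last joint's range is limited). The gripper opens to 85 mm and grips with 20 to 120 N. Pads are 22 mm wide; open, the fingers measure 114 mm over their backs; the gripper's body (76 mm by 85 mm) begins 54 mm behind the grasp point. The pads swing forward as they close: fully open they stand 13 mm farther back than shut.
Start: joints at [-1.227, 0.628, 0.038, 1.517, -0.027, 0.996, -0.02], TCP at [258.955, 596.205, 231.313] pointing down, gripper open.
Joint ranges: [-3.06, 3.06], [-0.37, 2.12], [-1.25, 1.32], [0.18, 2.47], [-1.1, 4.24], [0.23, 1.98], [-2.94, 2.94]. Speed limits (rad/s): [2.57, 2.57, 3.14, 3.14, 3.14, 3.14, 3.14].

### API

Orientations are given as [roll, pitch, yaw] about the fixed x, y, z axes, in that order (R = Rz(yaw) Ry(pitch) Rx(roll)).
In Python, from cell import read_state, get_image, camera_info, finish_job gives the robot as it stands.
- The arm moves only by the tool play_rows, never from a script. Its argument "deltas" is one flat list of numbers, 7 for each row, row after row: the shift along the tool's x, y, z in mm, then the turn, a rotation vector about the tool's x, y, z in rad, then the opening, from 0 (shut) to 1 (fully open). In form: [dx, dy, dz, ax, ay, az, grip, dx, dy, dz, ax, ay, az, grip, ...]. A call has 1 to 10 rows; each row is the pose to reach, as a shift and turn from the pose commanded when the call began, along the tool's axes at that moment; what a row does not reach only later rows make up. A row lasts 1/8 s, in which the tool goes at most 62.5 mm and 10.7 degrees, less where a joint would pass 70% of its speed; a pose out of reach is approached as far as the arm can. A call with a gripper value outside its range is refused whole. The fingers move at their own pace and stop on an object; the grip force is fixed at half the most. Time passes only in rows, so rows that repeat a pose let the fingers close. It gives the time, the measured TCP pose, the force, the opening and the grip force at its end, in the units of the state.
- read_state(): the state, without advancing time (a new reading comes with each control period).
- get_image(name): name is "scene" or "top"; returns the picture (384x512x3 uint8, red, green, blue); there is no depth.
- camera_info(name): a dict with "fx", "fy", "cx", "cy" (pixels), "distortion" ([k1, k2, p1, p2, k3] as OpenCV has them; the pictures are not rectified), "T" (4x4, takes a point from camera to world coordinates). Camera axes: x right, y down, z forward; pixel columns grow to the right and rows downward; lengths in mm; the calibration is good to about 2 mm. A picture is of the moment at which its call begins. camera_info takes no time and is no camera call.
- finish_job(): hands the job in; it is judged then, once.
The state is a dict: "clock": time; "qpos": joint angles; "qd": joint speeds; "tau": joint torques, N m; "eef_pos": TCP position; "tool_rot": TCP orientation; "force": force on the tool from outside, world axes, zero at the start; "torque": the same for the moment, N m; "width": finger opening in mm; "gripper_force": force on a finger pad.
Only numpy, scipy, OpenCV 4.12 (cv2) and the standard library are available. Lean on these libraries where they do the work, as an engineer would, in place of code of your own. Each camera call takes 0.05 s, during which the arm holds its last target. There are 200 camera calls.

### The job

Pull the hard drive straight up out of the docking station, turn it flat with its label up, and hold it level about 8 cm above the open drive bay of the upside-down notebook, centred over the bay and lined up with it, its connector end towards the bay's socket, so that I can push the connector adapter on. Finish while still holding it there; keep the drive and the gripper off the notebook, and leave the brush, the bay cover and the adapter where they lie.

Things in the scene. Friction and masses are not known exactly. Their poses are not given: they have to be found in the camera images.
- drive: loose 2.5-inch hard drive, a silver plate 100 long, 70 wide, 9.5 mm thick, 80 to 145 g. Origin at its centre; +x out of the face with the white label (green circuit board on the other), y along the width, z along the length, connectors on the -z end. Starts upright in the slot on its connector end, label to the dock's +x, 65 mm showing. Can be gripped across the 70 mm width by its narrow edges
- drive_plug (a point): centre of the drive's connector end: 50 mm from the drive's centre along its -z. Same axes as the drive
- dock: black docking station, fixed to the table: foot 100 mm (x) by 140 mm (y), 16 mm high; on it a block 78 mm (x) by 124 mm (y) up to 60 mm above the table. Origin at the centre of its underside, on the table; z up, +x its front. It stands on the left or on the right of the mat
- slot (a point): middle of the mouth of the dock's slot, on the dock's top, 60 mm above the table; slot 12 mm (x) by 72.5 mm (y) and 35 mm deep, straight down, no latch: the drive just slides out upwards. Axes of the dock
- laptop: dark notebook computer lying upside down on the purple mat, fixed: 212 mm (x) by 304 mm (y), 20 mm thick, its rubber feet standing 2 mm higher. Origin at the centre of its underside, 2 mm above the table; z up
- bay (a point): centre of the open drive bay, level with the notebook's upper surface (22 mm above the table); the bay is a recess 76 mm (x) by 112 mm (y) and 12 mm deep with a metal floor. Axes of the notebook: the bay's socket is at its -y end (the end nearer the middle of the notebook), so the drive's connector end must point along this -y
- pot: steel tool pot, fixed, 74 mm across, 85 mm high, with tools standing in it up to 145 mm above the table; on the other side of the mat from the dock. Origin at the centre of its underside
- brush: flat dust brush lying on the mat, 195 mm long, 36 mm wide, 14 mm high, loose; leave it alone. Origin on the mat; bristles reach 84 mm along its +x, handle 110 mm along -x
- cover: dark cover plate of the drive bay, 118 by 82 by 4 mm, lying on the table to the right of the mat, loose; leave it alone. Origin at the centre of its underside
- adapter: small black connector adapter, 18 by 52 by 6 mm, lying on the mat, loose; leave it alone. Origin on its underside, 3 mm from its centre
Not all that is in view belongs to the job. Leave any red look-alike of the dock alone. There is more than one size of the drive; the one meant has the size given above.

How it is judged (in metres and radians):
On the way:
1. the drive is drawn out of the slot, gripped, its connector end above the dock (z of drive_plug in the frame of slot above 0.005 m and contact force between drive and the fingers above 1 N), for 0.1 s.
At the end, for the whole second after the job is handed in: Held still in the gripper: label up, flat and in line with the bay within 12.5 degrees, connector end towards the socket, its centre within 25 mm sideways of the bay's centre and 45 to 125 mm above the notebook's upper surface, touching neither notebook nor dock (contact force between drive and the fingers above 1 N and angle between drive's own x axis and vertical below 0.22 rad and angle between the z axis of drive and the y axis of laptop, either way round below 0.22 rad and y of drive_plug in the frame of bay below -0.015 m and horizontal distance between drive and bay below 0.025 m and z of drive in the frame of bay between 0.045 and 0.125 m and contact force between drive and laptop below 0.1 N and contact force between drive and dock below 0.1 N and linear speed of drive below 0.03 m/s); the arm keeps its last pose, push and grip.
It fails at once if the drive or the robot touches the notebook (contact force between any of drive, the fingers, the arm and laptop above 1 N).
It fails at once if the brush, the bay cover or the adapter is shifted by more than 20 mm (distance of any of brush, cover, adapter from where it was at the start of the episode above 0.02 m).
It also fails if it takes over 40 s, if anything falls off the work surface, if the arm or the gripper's body presses on something with over 40 N, if the wrist force passes 120 N, or if a joint passes its speed limit or range.

## Working session

There is one attempt and no reset: what is moved stays moved. The work goes in short steps, Python scripts to look and compute and a tool call to move; the robot and the scene stay as the last step left them, time stands still between calls to the robot, and variables do not carry over. Pictures are saved under pics/ and viewed, at most 10 in all, crops included, and the job is handed in when it is done.

Besides the shell and the picture viewer there is one more tool, called in YAML: its name, and indented under it one key for each argument. play_rows: Moves the arm, as the interface text tells. Its arguments: {"type":"object","properties":{"deltas":{"type":"array"}},"required":["deltas"]}

```bash
mkdir -p pics; python3 - <<'E'
from cell import *
import cv2, numpy as np
s=read_state(); print(s['eef_pos'],s['tool_rot'],s['width'])
for n in ('scene','top'):
    im=get_image(n); cv2.imwrite(f'pics/{n}0.png',im[:,:,::-1]); c=camera_info(n); print(n,c['fx'],c['cx'],c['cy'],c['distortion'],np.round(c['T'],3).tolist())
E
```

```text
[258.65515451 595.60986268 230.35467976] [-3.13961356e+00 -2.66209672e-05  2.73181274e+00] 84.90657454197645
scene 388.61283171821077 256.8693644754201 187.89203138715695 [-0.06805881  0.          0.          0.          0.        ] [[-0.505, 0.682, -0.529, 1156.851], [0.863, 0.402, -0.306, 524.875], [0.004, -0.611, -0.792, 1111.954], [0.0, 0.0, 0.0, 1.0]]
top 430.6076183459334 258.37279173360315 191.56880941082173 [-0.06902591  0.          0.          0.          0.        ] [[0.002, -0.999, 0.041, 404.889], [-1.0, -0.002, -0.016, 105.634], [0.017, -0.041, -0.999, 1445.945], [0.0, 0.0, 0.0, 1.0]]
```

View pics/scene0.png

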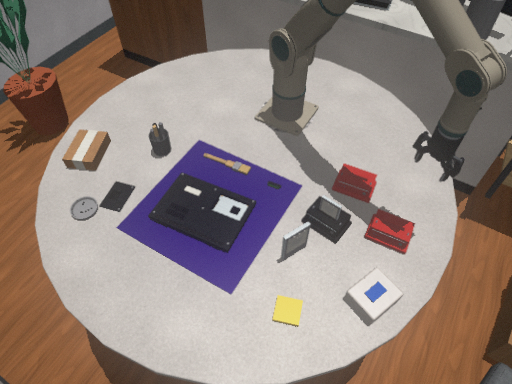

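View pics/top0.png

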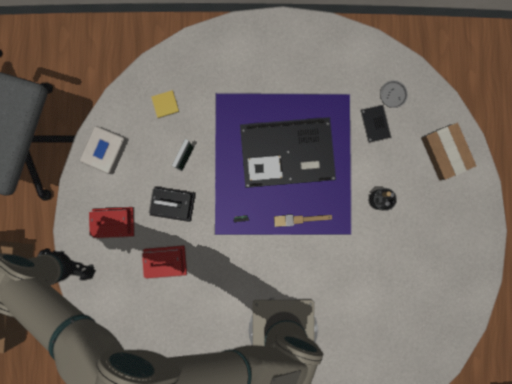

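```bash
python3 - <<'E'
import cv2, numpy as np
a=cv2.imread('pics/scene0.png')[180:270,260:380]; b=cv2.imread('pics/top0.png')[110:240,130:350]
a=cv2.resize(a,(560,420),interpolation=cv2.INTER_CUBIC)
cv2.imwrite('pics/c1.png',a); cv2.imwrite('pics/c2.png',cv2.resize(b,(792,468),interpolation=cv2.INTER_CUBIC))
E
```

```text
(no output)
```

View pics/c1.png

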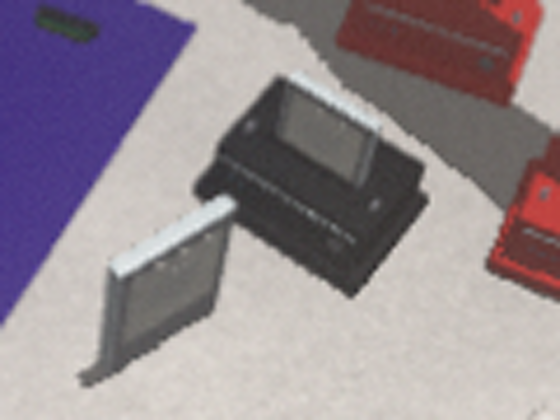

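View pics/c2.png

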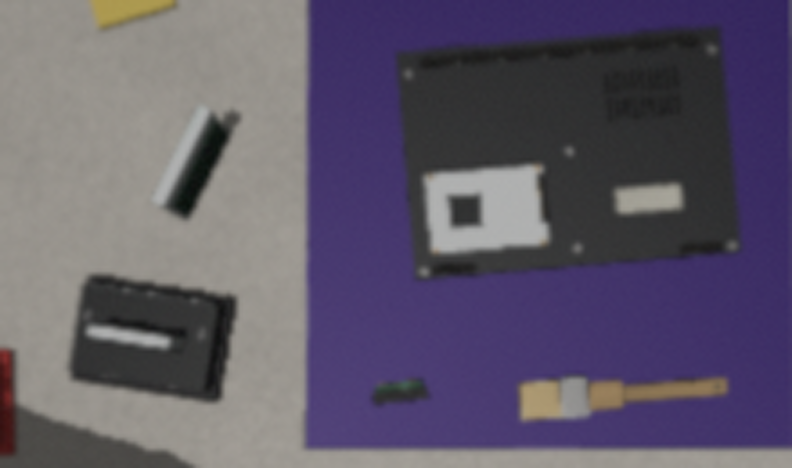

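The meant drive is the one in the black dock: top view (166,203), scene (329,210). It has the light label face towards the scene camera. The plate standing free at top (183,154) / scene (296,240) is larger and not in a dock. The docks at top (111,222) and (164,262) are red look-alikes. The bay is at top (264,168).

```bash
cat > h.py <<'E'
import cv2, numpy as np
from cell import *
def ray(n,px):
    c=camera_info(n); K=np.array([[c['fx'],0,c['cx']],[0,c['fy'],c['cy']],[0,0,1.]])
    p=cv2.undistortPoints(np.array(px,float).reshape(-1,1,2),K,np.array(c['distortion'])).reshape(-1,2)
    T=np.array(c['T']); return T[:3,3],np.c_[p,np.ones(len(p))]@T[:3,:3].T
def plane(n,px,z):
    o,d=ray(n,px); return o+d*((z-o[2])/d[:,2])[:,None]
def rect(n,mask,z):
    cs,_=cv2.findContours(mask.astype(np.uint8),cv2.RETR_EXTERNAL,cv2.CHAIN_APPROX_NONE)
    c=max(cs,key=cv2.contourArea); P=plane(n,c,z); 
    (x,y),(w,h),a=cv2.minAreaRect(P[:,:2].astype(np.float32)); px=cv2.boundingRect(c)
    return np.round([x,y,w,h,a],1),px
E
python3 - <<'E'
from h import *
im=cv2.imread('pics/top0.png'); hsv=cv2.cvtColor(im,cv2.COLOR_BGR2HSV); V=hsv[...,2]; S=hsv[...,1]
def box(m,x0,y0,x1,y1):
    o=np.zeros_like(m); o[y0:y1,x0:x1]=m[y0:y1,x0:x1]; return o
br=(V>150)
print('drive top z125',rect('top',box(br,145,190,195,220),125))
print('dock top z60',rect('top',box(V<90,145,182,198,224),60))
print('laptop z22',rect('top',box((V<75)&(S<90),220,100,345,200),22))
print('bay z10',rect('top',box(br&(S<60),240,150,290,190),10))
print('big drive', rect('top',box(br,170,135,196,175)&(V>200),147))
s=cv2.imread('pics/scene0.png')
for p in [(329,212),(335,214),(325,208)]: print(p,s[p[1],p[0]][::-1])
print('scene dock face px->', plane('scene',[(322,197),(341,208)],125))
E
```

```text
drive top z125 (array([418.9, 422.5,  89.1,  18.5,   0.7]), (145, 190, 7, 30))
dock top z60 (array([423.3, 360.4, 138. ,  95.5,  81.1]), (150, 187, 46, 35))
laptop z22 (array([596.4, -14.4, 211.6, 302.1,   5. ]), (240, 118, 95, 69))
bay z10 (array([544.4,  61.1,  71.4, 106.2,   5. ]), (249, 156, 33, 24))Traceback (most recent call last):
  File "<stdin>", line 10, in <module>
  File "h.py", line 11, in rect
    c=max(cs,key=cv2.contourArea); P=plane(n,c,z);
ValueError: max() iterable argument is empty
```

```bash
python3 - <<'E'
from h import *
im=cv2.imread('pics/top0.png'); V=im.max(2)
o=np.zeros_like(V); o[195:212,152:184]=(V>140)[195:212,152:184]
print('drive top',rect('top',o,125))
s=cv2.imread('pics/scene0.png'); print([s[y,x][::-1].tolist() for x,y in [(329,212),(335,214),(325,208)]])
print(plane('scene',[(322,197),(341,208)],125))
E
```

```text
drive top (array([423.3, 368.9,  65.3,   7.5,  81.5]), (155, 201, 22, 5))
[[102, 100, 98], [111, 107, 105], [103, 103, 100]]
[[423.9882542  339.2681631  125.        ]
 [432.70046174 407.92794176 125.        ]]
```

play_rows:
  deltas: [-40,-24,0,0,0,-0.04,1,-80,-47,0,0,0,-0.08,1,-120,-70,0,0,0,-0.13,1,-160,-94,0,0,0,-0.17,1,-200,-118,0,0,0,-0.22,1,-241,-141,0,0,0,-0.262,1,-241,-141,0,0,0,-0.262,1]

```text
clock: 0.98
eef_pos: [427.0, 366.1, 231.0]
tool_rot: [-3.139, 0.001, 2.986]
force: [-0.7, 1.2, 0.2]
width: 85.6
gripper_force: 0.0
```

```bash
cat >> h.py <<'E'
def log():
    import json; s=read_state(); r=[list(map(float,s[k])) for k in('qpos','eef_pos','tool_rot')]
    open('log.txt','a').write(json.dumps(r)+'\n'); print(np.round(s['clock'],2),[np.round(v,3).tolist() for v in r],s['width'],s['gripper_force'],np.round(s['force'],1)); return s
E
python3 - <<'E'
from h import *
log()
for n in('scene','top'): cv2.imwrite(f'pics/{n}1.png',get_image(n)[:,:,::-1])
a=cv2.imread('pics/scene1.png')[150:260,270:400]; b=cv2.imread('pics/top1.png')[150:260,120:250]
cv2.imwrite('pics/c3.png',np.hstack([cv2.resize(v,(400,338),interpolation=cv2.INTER_CUBIC) for v in (a,b)]))
E
```

```text
0.98 [[-0.742, 0.502, -0.028, 1.765, 0.021, 0.876, 0.635], [426.98, 366.124, 231.041], [-3.139, 0.001, 2.986]] 85.60492743546386 0.0 [-0.7  1.2  0.2]
```

View pics/c3.png

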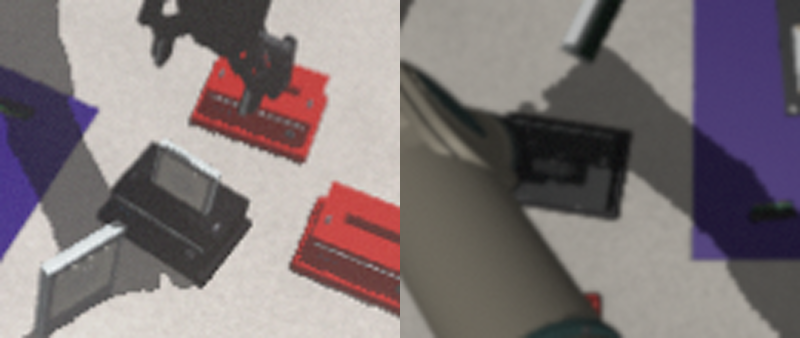

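play_rows:
  deltas: [-1,0,25,0,0,0,1,-1,0,50,0,0,0,1,-1,0,70,0,0,0,1,-1,0,80,0,0,0,1,-1,0,80,0,0,0,1,-1,0,80,0,0,0,1]

```text
clock: 1.82
eef_pos: [424.9, 371.5, 152.0]
tool_rot: [3.14, 0.001, 2.994]
force: [0.0, 0.6, -1.0]
width: 85.2
gripper_force: 0.0
```

```bash
python3 - <<'E'
from h import *
log()
E
```

```text
1.82 [[-0.748, 0.607, -0.031, 1.84, 0.027, 0.694, 0.629], [424.933, 371.501, 151.997], [3.14, 0.001, 2.994]] 85.16653574147871 0.0 [ 0.   0.6 -1. ]
```

play_rows:
  deltas: [0,0,15,0,0,0,1,0,0,30,0,0,0,1,0,0,45,0,0,0,1,0,0,60,0,0,0,1,0,0,71,0,0,0,1,0,0,71,0,0,0,1]

```text
clock: 2.58
eef_pos: [424.3, 370.2, 79.2]
tool_rot: [-3.14, -0.001, 2.994]
force: [0.9, 0.2, -0.2]
width: 85.1
gripper_force: 0.0
```

play_rows:
  deltas: [0,0,0,0,0,0,0.5,0,0,0,0,0,0,0.5,0,0,0,0,0,0,0.5,0,0,0,0,0,0,0.5,0,0,0,0,0,0,0.5]

```text
clock: 3.2
eef_pos: [425.2, 371.0, 80.9]
tool_rot: [3.141, 0.001, 2.994]
force: [-0.1, -0.8, 5.2]
width: 69.0
gripper_force: 68.1
```

```bash
python3 - <<'E'
from h import *
log()
E
```

```text
3.2 [[-0.75, 0.715, -0.027, 1.886, 0.034, 0.541, 0.623], [425.215, 371.027, 80.86], [3.141, 0.001, 2.994]] 69.03599998710047 68.09887647628784 [-0.1 -0.8  5.2]
```

play_rows:
  deltas: [0,0,-10,0,0,0,0.5,0,0,-25,0,0,0,0.5,0,0,-45,0,0,0,0.5,0,0,-65,0,0,0,0.5,0,0,-90,0,0,0,0.5,0,0,-120,0,0,0,0.5,0,0,-160,0,0,0,0.5,0,0,-200,0,0,0,0.5,0,0,-220,0,0,0,0.5,0,0,-220,0,0,0,0.5]

```text
clock: 4.45
eef_pos: [425.3, 371.2, 302.5]
tool_rot: [3.138, 0.003, 2.994]
force: [-0.3, -0.0, -1.3]
width: 69.2
gripper_force: 67.9
```

```bash
cat > fk.py <<'E'
import numpy as np, json
from itertools import product
from scipy.optimize import least_squares
from scipy.spatial.transform import Rotation as R
def fk(p,sg,q):
    yaw,d1,a,e,b,g,c,w,o7=p   # e elbow offset, g its return, w wrist offset
    M=R.from_euler('z',yaw+sg[0]*q[0]); t=np.array([0,0,d1])
    M=M*R.from_euler('y',q[1])*R.from_euler('z',sg[1]*q[2]); t=t+M.apply([e,0,a])
    M=M*R.from_euler('y',q[3])*R.from_euler('z',sg[2]*q[4]); t=t+M.apply([g,0,b])
    M=M*R.from_euler('y',q[5]); M=M*R.from_euler('z',o7+sg[3]*q[6]); t=t+M.apply([0,0,c])
    return t,M
D=[json.loads(l) for l in open('log.txt')] + [[[-1.227,.628,.038,1.517,-.027,.996,-.02],[258.955,596.205,231.313],[-3.1396,0,2.7318]]]
def res(p,sg):
    r=[]
    for q,x,o in D:
        t,M=fk(p,sg,q); r+=list(t-x)+list(300*(M.inv()*R.from_euler('xyz',o)).as_rotvec())
    return np.r_[r, 0.02*np.array(p[1:8])-0.02*np.array([300,350,0,350,0,250,0])]
def fits():
    out=[]
    for sg in product([-1],[1,-1],[1,-1],[1,-1]):
        for o7 in (0,1.57,3.14,-1.57):
            f=least_squares(res,[0,300,350,0,350,0,250,0,o7],args=(sg,)); out.append((f.cost,sg,f.x))
    return sorted(out,key=lambda k:k[0])
E
python3 - <<'E'
from h import *
log()
import fk
for c,s,x in fk.fits()[:10]: print(round(c,2),s,np.round(x,2))
for n in('scene',): cv2.imwrite(f'pics/{n}2.png',cv2.resize(get_image(n)[60:270,200:480,::-1],(800,600)))
E
```

```text
4.45 [[-0.746, 0.429, -0.032, 1.669, 0.015, 1.04, 0.64], [425.33, 371.243, 302.508], [3.138, 0.003, 2.994]] 69.20741096437055 67.91584968566895 [-0.3 -0.  -1.3]
15.79 (-1, -1, -1, -1) [-5.0000e-02  2.7394e+02  5.5964e+02  5.5000e-01  3.8206e+02  1.7000e-01
  2.8791e+02  0.0000e+00  1.5200e+00]
15.79 (-1, -1, -1, -1) [-5.0000e-02  2.7394e+02  5.5964e+02  5.5000e-01  3.8206e+02  1.7000e-01
  2.8791e+02  0.0000e+00  1.5200e+00]
15.79 (-1, -1, -1, -1) [-5.0000e-02  2.7394e+02  5.5964e+02  5.5000e-01  3.8206e+02  1.7000e-01
  2.8791e+02  0.0000e+00  1.5200e+00]
15.79 (-1, -1, -1, -1) [-5.0000e-02  2.7394e+02  5.5964e+02  5.5000e-01  3.8206e+02  1.7000e-01
  2.8791e+02  0.0000e+00  1.5200e+00]
533.66 (-1, -1, 1, -1) [-5.0000e-02 -1.4010e+01  5.5213e+02  3.4000e+00  3.8156e+02 -3.5000e+00
 -4.8700e+00 -0.0000e+00  1.5000e+00]
533.66 (-1, -1, 1, -1) [-5.0000e-02 -1.4010e+01  5.5213e+02  3.4000e+00  3.8156e+02 -3.5000e+00
 -4.8700e+00  0.0000e+00  1.5000e+00]
533.66 (-1, -1, 1, -1) [-5.0000e-02 -1.4010e+01  5.5213e+02  3.4000e+00  3.8156e+02 -3.5000e+00
 -4.8700e+00  0.0000e+00  1.5000e+00]
533.66 (-1, -1, 1, -1) [-5.0000e-02 -1.4010e+01  5.5213e+02  3.4000e+00  3.8156e+02 -3.5000e+00
 -4.8700e+00 -0.0000e+00  1.5000e+00]
1036.57 (-1, 1, -1, -1) [-4.0000e-02 -4.8697e+02  5.4610e+02  5.0200e+00  3.8115e+02 -7.0100e+00
 -4.8126e+02  0.0000e+00  1.5000e+00]
1036.57 (-1, 1, -1, -1) [-4.0000e-02 -4.8697e+02  5.4610e+02  5.0200e+00  3.8115e+02 -7.0100e+00
 -4.8126e+02  0.0000e+00  1.5000e+00]
```

View pics/scene2.png

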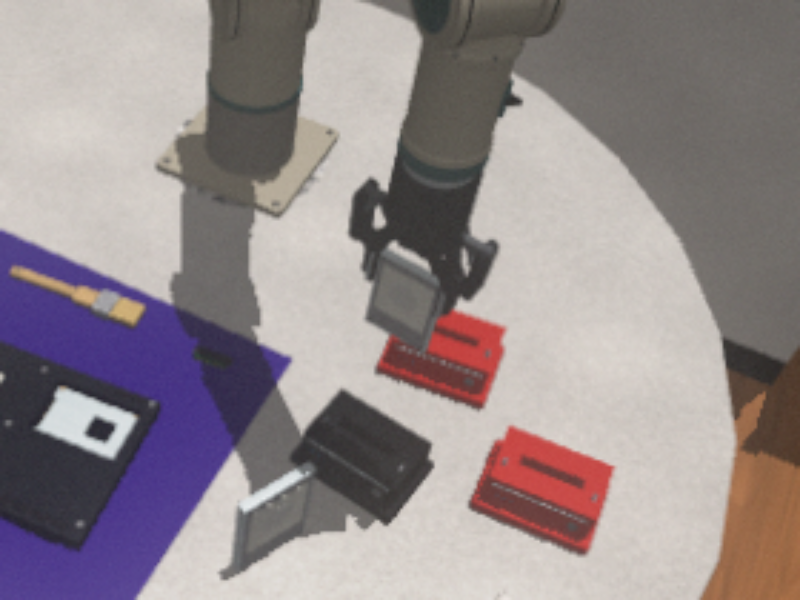

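```bash
cat > ik.py <<'E'
from fk import *
lo=np.array([-3.06,-.37,-1.25,.18,-1.1,.23,-2.94]); hi=np.array([3.06,2.12,1.32,2.47,4.24,1.98,2.94])
_,SG,P=fits()[0]
def ik(t,M,q0,w=1e-2):
    def r(q):
        x,N=fk(P,SG,q); return np.r_[(x-t)/100,3*(N.inv()*M).as_rotvec(),w*(q-q0)]
    f=least_squares(r,np.clip(q0,lo+.01,hi-.01),bounds=(lo,hi)); x,N=fk(P,SG,f.x)
    return f.x,np.linalg.norm(x-t),(N.inv()*M).magnitude()
a=np.radians(5); xl=np.array([np.cos(a),np.sin(a),0]); yl=np.array([-np.sin(a),np.cos(a),0]); zl=np.array([0,0,1.])
MT=R.from_matrix(np.c_[-zl,xl,-yl])
qc=np.array(D[-2][0])
E
python3 - <<'E'
from ik import *
rng=np.random.default_rng(0); S=[]
for z in (110,):
  t=np.r_[np.array([544.4,61.1])+6*yl[:2],z]
  for k in range(60):
    q,e,o=ik(t,MT,qc if k==0 else rng.uniform(lo,hi),1e-4)
    if e<2 and o<.02:S.append((np.abs(q-qc).max(),q))
    elif k==0: print('from cur',q.round(2),e,o)
S.sort(key=lambda k:k[0]); print(len(S))
for m,q in S[:12]: print(round(m,2),q.round(2),'margin',np.round(np.minimum(q-lo,hi-q).min(),2))
E
```

```text
32
1.21 [-1.24  1.61  1.18  1.66  0.16  1.04 -0.5 ] margin 0.14
1.3 [-1.26  1.66  1.26  1.66  0.06  1.03 -0.39] margin 0.06
1.32 [-1.27  1.68  1.29  1.66  0.03  1.03 -0.37] margin 0.03
1.35 [-1.28  1.7   1.32  1.66 -0.02  1.03 -0.32] margin 0.0
1.46 [-1.14  1.43  0.89  1.66  0.49  1.14 -0.81] margin 0.43
1.61 [-1.06  1.35  0.72  1.66  0.65  1.23 -0.97] margin 0.6
1.62 [-1.05  1.34  0.71  1.66  0.66  1.24 -0.98] margin 0.61
1.62 [-1.05  1.34  0.71  1.66  0.66  1.24 -0.98] margin 0.61
1.63 [-1.05  1.34  0.7   1.66  0.67  1.24 -0.99] margin 0.62
1.67 [-1.02  1.32  0.63  1.66  0.72  1.28 -1.03] margin 0.69
1.7 [-1.    1.3   0.6   1.66  0.74  1.3  -1.06] margin 0.68
1.75 [-0.95  1.28  0.52  1.66  0.8   1.35 -1.11] margin 0.63
```

```bash
python3 - <<'E'
from ik import *
from scipy.spatial.transform import Slerp
x0=np.array(D[-2][1]); M0=R.from_euler('xyz',D[-2][2])
tb=np.r_[np.array([544.4,61.1])+6*yl[:2],0]
rv=(M0.inv()*MT).as_rotvec(); print('rotvec',rv.round(3), np.degrees(np.linalg.norm(rv)))
for name,zt in (('z300',300),('z350',350)):
    t1=tb+[0,0,zt]; print(name,'tool shift',M0.inv().apply(t1-x0).round(1))
    q=qc.copy()
    for s in np.r_[np.arange(1,15)/14, 1+np.arange(1,7)/6]:
        u=min(s,1); t=x0+(t1-x0)*u; t=t+[0,0,-(zt-112)*max(s-1,0)]
        qn,e,o=ik(t,M0*R.from_rotvec(rv*u),q,1e-3)
        el=274+560*np.cos(qn[1]); w=fk(np.r_[P[:6],0,P[7:]],SG,qn)[0]
        print(round(s,2),qn.round(2),'dq',np.abs(qn-q).max().round(2),round(e,1),round(o,3),'elbow z',round(el),'wrist',w.round()); q=qn
E
```

```text
rotvec [ 1.038 -1.311  1.031] 112.55612102897332
z300 tool shift [-162.  -283.4    2. ]
0.07 [-0.81  0.42  0.04  1.69  0.12  1.03  0.51] dq 0.13 0.0 0.0 elbow z 786 wrist [410. 375. 588.]
0.14 [-0.88  0.42  0.1   1.71  0.23  1.03  0.37] dq 0.14 0.0 0.0 elbow z 786 wrist [399. 380. 582.]
0.21 [-0.95  0.43  0.17  1.74  0.33  1.04  0.23] dq 0.14 0.0 0.0 elbow z 783 wrist [390. 386. 572.]
0.29 [-1.    0.45  0.23  1.75  0.43  1.06  0.1 ] dq 0.13 0.0 0.0 elbow z 779 wrist [384. 392. 558.]
0.36 [-1.06  0.47  0.3   1.77  0.51  1.08 -0.03] dq 0.13 0.0 0.0 elbow z 772 wrist [381. 398. 540.]
0.43 [-1.1   0.51  0.36  1.78  0.59  1.11 -0.14] dq 0.12 0.0 0.0 elbow z 762 wrist [382. 403. 520.]
0.5 [-1.13  0.56  0.42  1.8   0.65  1.13 -0.25] dq 0.11 0.0 0.0 elbow z 749 wrist [386. 406. 497.]
0.57 [-1.16  0.61  0.48  1.8   0.7   1.16 -0.35] dq 0.1 0.0 0.0 elbow z 733 wrist [395. 408. 471.]
0.64 [-1.17  0.67  0.54  1.81  0.75  1.19 -0.45] dq 0.09 0.0 0.0 elbow z 713 wrist [407. 407. 444.]
0.71 [-1.17  0.74  0.59  1.8   0.78  1.22 -0.53] dq 0.09 0.0 0.0 elbow z 689 wrist [422. 403. 415.]
0.79 [-1.17  0
[... 2315 characters left out ...]
4.]
1.0 [-1.08  0.94  0.76  1.71  0.87  1.42 -0.78] dq 0.07 0.0 0.0 elbow z 603 wrist [519. 354. 350.]
1.17 [-1.07  1.    0.74  1.72  0.84  1.39 -0.83] dq 0.06 0.0 0.0 elbow z 576 wrist [519. 354. 310.]
1.33 [-1.06  1.06  0.72  1.72  0.82  1.36 -0.88] dq 0.06 0.0 0.0 elbow z 547 wrist [519. 354. 271.]
1.5 [-1.05  1.12  0.7   1.72  0.79  1.33 -0.92] dq 0.06 0.0 0.0 elbow z 517 wrist [519. 354. 231.]
1.67 [-1.04  1.19  0.68  1.71  0.77  1.31 -0.96] dq 0.06 0.0 0.0 elbow z 485 wrist [519. 354. 191.]
1.83 [-1.03  1.25  0.66  1.69  0.74  1.29 -1.  ] dq 0.06 0.0 0.0 elbow z 452 wrist [519. 354. 152.]
2.0 [-1.02  1.31  0.64  1.66  0.72  1.28 -1.03] dq 0.06 0.0 0.0 elbow z 417 wrist [519. 354. 112.]
```

```bash
python3 - <<'E'
from h import *
A=[(187,140),(173,166)]; B=[(309.7,223.5),(284.6,237.4)]
for a,b in ((0,0),(0,1),(1,0),(1,1)):
    o1,d1=ray('top',[A[a]]); o2,d2=ray('scene',[B[b]]); d1=d1[0];d2=d2[0]
    s=np.linalg.lstsq(np.c_[d1,-d2],o2-o1,rcond=None)[0]; p1=o1+s[0]*d1; p2=o2+s[1]*d2
    print(a,b,p1.round(),p2.round(),np.linalg.norm(p1-p2).round(1))
# base: scene crop bottom corner (105,372) and (210,310)/4.667
print(plane('scene',[(260+105/4.667,180+375/4.667),(260+212/4.667,180+310/4.667)],0).round())
E
```

```text
0 0 [607. 294. 192.] [579. 362. 198.] 73.0
0 1 [617. 304. 129.] [616. 307. 129.] 3.2
1 0 [537. 346. 128.] [536. 349. 129.] 3.5
1 1 [543. 356.  74.] [582. 293.  67.] 74.7
[[623. 312.   0.]
 [541. 352.   0.]]
```

The planned pose would put the wrist over the free-standing larger plate: 537–617, 305–347, and 128 mm high. I lifted straight up, so I can set the drive back the same way. Then I'll regrip with the tool tilted 30° towards the label side, which keeps the wrist high at the end.

play_rows:
  deltas: [0,0,35,0,0,0,0.5,0,0,75,0,0,0,0.5,0,0,110,0,0,0,0.5,0,0,135,0,0,0,0.5,0,0,150,0,0,0,0.5,0,0,160,0,0,0,0.5,0,0,170,0,0,0,0.5,0,0,170,0,0,0,0.5]

```text
clock: 5.5
eef_pos: [424.6, 370.6, 130.0]
tool_rot: [-3.141, -0.0, 2.994]
force: [-0.4, -0.8, -1.2]
width: 69.0
gripper_force: 68.0
```

```bash
sed -i 's/^qc=.*/qc=np.array(D[3][0])/' ik.py; python3 - <<'E'
from ik import *
th=np.radians(30); b=np.radians(-8.5)
xd=np.array([np.cos(b),np.sin(b),0]); yd=np.array([-np.sin(b),np.cos(b),0]); zd=np.array([0,0,1.])
def tool(x,y,z): tz=-z*np.cos(th)-x*np.sin(th); return R.from_matrix(np.c_[np.cross(y,tz),y,tz]),tz
M1,tz1=tool(xd,yd,zd); g=np.array([425,371,99.5])
M2,tz2=tool(zl,xl,yl)
q=np.array(D[2][0]); M0=R.from_euler('xyz',D[2][2]); print('D2',D[2])
x0=np.array(D[2][1]); 
rv=(M0.inv()*M1).as_rotvec(); print('tilt rv',rv.round(3))
pre=g+19*tz1-110*tz1
def rep(s,q,t,M):
    qn,e,o=ik(t,M,q,1e-3); w=fk(np.r_[P[:6],0,P[7:]],SG,qn)[0]; print(s,qn.round(2),np.abs(qn-q).max().round(2),round(e,1),round(o,3),'wrist',w.round()); return qn
up=x0+[0,0,150]; q=rep('up',q,up,M0)
for u in (.25,.5,.75,1): q=rep(u,q,up+(pre-up)*u,M0*R.from_rotvec(rv*u))
q=rep('grasp',q,g+19*tz1,M1)
for z in (100,200): q=rep('lift',q,g+19*tz1+[0,0,z],M1)
t0=g+19*tz1+[0,0,200]; c=np.array([544.4,61.1,107]); t2=c+24.5*yl+19*tz2; rv=(M1.inv()*M2).as_rotvec(); print('turn',rv.round(3))
for u in np.arange(1,11)/10: q=rep(u,q,t0+(t2+[0,0,180]-t0)*u,M1*R.from_rotvec(rv*u))
for z in (120,60,0): q=rep(z,q,t2+[0,0,z],M2)
E
```

```text
D2 [[-0.7497988306500671, 0.7147689559033459, -0.02694368382882781, 1.8855100823495134, 0.034363434453230965, 0.5405262406985084, 0.6232748849771267], [425.21521697402477, 371.02717039456144, 80.86019963569213], [3.140630684626397, 0.0007626360085599693, 2.9936667609447936]]
tilt rv [0.001 0.524 0.001]
up [-0.74  0.5  -0.04  1.76  0.02  0.87  0.64] 0.33 0.0 0.0 wrist [425. 371. 519.]
0.25 [-0.65  0.57 -0.09  1.69 -0.06  0.97  0.73] 0.1 0.0 0.0 wrist [473. 364. 503.]
0.5 [-0.57  0.64 -0.13  1.61 -0.12  1.08  0.81] 0.11 0.0 0.0 wrist [521. 357. 483.]
0.75 [-0.51  0.72 -0.16  1.53 -0.17  1.2   0.86] 0.11 0.0 0.0 wrist [568. 350. 457.]
1 [-0.46  0.81 -0.19  1.44 -0.21  1.32  0.9 ] 0.12 0.0 0.0 wrist [612. 343. 428.]
grasp [-0.5   0.88 -0.2   1.62 -0.23  1.06  0.92] 0.26 0.0 0.0 wrist [558. 351. 332.]
lift [-0.49  0.74 -0.2   1.57 -0.23  1.23  0.87] 0.18 0.0 0.0 wrist [558. 351. 432.]
lift [-0.49  0.64 -0.21  1.47 -0.24  1.43  0.82] 0.2 0.0 0.0 wrist [558. 351. 532.]
turn [ 0.378 -1.311  1.412]
0.1 [-0.53  0.58 -0.13  1.52 -0.16  1.37  0.7 ] 0.12 0.0 0.0 wrist [540. 339. 548.]
0.2 [-0.58 
[... 292 characters left out ...]
7 0.0 0.0 wrist [486. 329. 547.]
0.6 [-0.83  0.53  0.27  1.69  0.34  1.19 -0.08] 0.17 0.0 0.0 wrist [482. 330. 531.]
0.7 [-0.88  0.57  0.36  1.71  0.44  1.18 -0.24] 0.17 0.0 0.0 wrist [483. 331. 510.]
0.8 [-0.92  0.62  0.45  1.73  0.52  1.18 -0.4 ] 0.16 0.0 0.0 wrist [490. 330. 484.]
0.9 [-0.95  0.69  0.54  1.73  0.58  1.18 -0.55] 0.15 0.0 0.0 wrist [503. 326. 454.]
1.0 [-0.96  0.77  0.62  1.72  0.62  1.19 -0.69] 0.14 0.0 0.0 wrist [522. 318. 421.]
120 [-0.95  0.86  0.61  1.76  0.61  1.1  -0.76] 0.09 0.0 0.0 wrist [522. 318. 361.]
60 [-0.94  0.95  0.59  1.77  0.59  1.02 -0.83] 0.09 0.0 0.0 wrist [522. 318. 301.]
0 [-0.93  1.05  0.57  1.77  0.58  0.95 -0.89] 0.1 0.0 0.0 wrist [522. 318. 241.]
```

play_rows:
  deltas: [0,0,7,0,0,0,0.5,0,0,14,0,0,0,0.5,0,0,18,0,0,0,0.5,0,0,22,0,0,0,0.5,0,0,26,0,0,0,0.5]

```text
clock: 6.12
eef_pos: [424.9, 370.8, 104.1]
tool_rot: [3.141, 0.0, 2.994]
force: [0.5, 0.5, -1.1]
width: 69.0
gripper_force: 68.0
```

No resistance, so the connector end is 11 mm inside the slot.

play_rows:
  deltas: [0,0,6,0,0,0,0.5,0,0,12,0,0,0,0.5,0,0,17,0,0,0,0.5,0,0,22,0,0,0,0.5,0,0,23,0,0,0,0.5,0,0,23,0,0,0,1,0,0,23,0,0,0,1,0,0,23,0,0,0,1]

```text
clock: 7.12
eef_pos: [425.0, 370.9, 81.5]
tool_rot: [3.141, 0.0, 2.994]
force: [-0.4, -0.6, 0.5]
width: 85.2
gripper_force: 0.0
```

play_rows:
  deltas: [0,0,-20,0,0,0,1,0,0,-60,0,0,0,1,0,0,-100,0,0,0,1,0,0,-140,0,0,0,1,0,0,-150,0,0,0,1,0,0,-150,0,0,0,1]

```text
clock: 7.88
eef_pos: [424.9, 370.8, 231.6]
tool_rot: [3.141, 0.001, 2.994]
force: [-1.4, -0.8, -0.5]
width: 84.8
gripper_force: 0.0
```

```bash
python3 - <<'E'
from h import *
from scipy.spatial.transform import Rotation as R
s=log(); x=s['eef_pos']; M0=R.from_euler('xyz',s['tool_rot'])
th=np.radians(30); b=np.radians(-8.5); xd=np.array([np.cos(b),np.sin(b),0]); yd=np.array([-np.sin(b),np.cos(b),0])
tz=-np.array([0,0,np.cos(th)])-xd*np.sin(th); g=np.array([425,371,99.5])
print('shift to pre',M0.inv().apply(g-91*tz-x).round(1))
im=cv2.imread; i=get_image('scene'); cv2.imwrite('pics/s3.png',cv2.resize(i[150:260,270:400,::-1],(400,338)))
E
```

```text
7.88 [[-0.745, 0.503, -0.033, 1.762, 0.021, 0.876, 0.635], [424.857, 370.759, 231.614], [3.141, 0.001, 2.994]] 84.79752130291472 0.0 [-1.4 -0.8 -0.5]
shift to pre [-45.6   0.2  53.3]
```

View pics/s3.png

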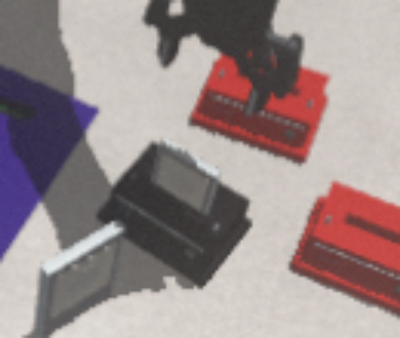

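The drive is back in the slot, with its top edge at crop (160,145)–(215,172) as before.

play_rows:
  deltas: [-9,0,5,0,0.1,0,1,-18,0,16,0,0.21,0,1,-27,0,28,0,0.32,0,1,-36,0,40,0,0.42,0,1,-46,0,53,0,0.524,0,1,-46,0,53,0,0.524,0,1,-46,0,53,0,0.524,0,1]

```text
clock: 8.8
eef_pos: [469.0, 364.4, 177.8]
tool_rot: [-3.141, -0.525, 2.994]
force: [0.1, -0.3, 1.2]
width: 85.4
gripper_force: 0.0
```

play_rows:
  deltas: [0,0,20,0,0,0,1,0,0,40,0,0,0,1,0,0,60,0,0,0,1,0,0,80,0,0,0,1,0,0,95,0,0,0,1,0,0,110,0,0,0,1,0,0,110,0,0,0,1]

```text
clock: 9.68
eef_pos: [414.6, 372.1, 82.7]
tool_rot: [-3.141, -0.525, 2.995]
force: [-0.6, -0.7, 0.4]
width: 85.2
gripper_force: 0.0
```

```bash
python3 - <<'E'
from h import *
from scipy.spatial.transform import Rotation as R
s=log(); M=R.from_euler('xyz',s['tool_rot']).as_matrix(); print('grasp pt',s['eef_pos']-19*M[:,2], M.round(3).tolist())
E
```

```text
9.68 [[-0.471, 0.911, -0.183, 1.545, -0.234, 1.097, 0.961], [414.607, 372.127, 82.75], [-3.141, -0.525, 2.995]] 85.21197443446192 0.0 [-0.6 -0.7  0.4]
grasp pt [424.03417472 370.74766431  99.18827345] [[-0.856, 0.146, -0.496], [0.127, 0.989, 0.073], [0.501, -0.001, -0.865]]
```

Good. Next: close, then lift straight up (in tool axes, up = (0.5, 0, -0.866)).

play_rows:
  deltas: [0,0,0,0,0,0,0.5,0,0,0,0,0,0,0.5,0,0,0,0,0,0,0.5,0,0,0,0,0,0,0.5,0,0,0,0,0,0,0.5]

```text
clock: 10.3
eef_pos: [416.5, 372.3, 83.9]
tool_rot: [3.14, -0.523, 2.994]
force: [0.9, -0.3, 6.0]
width: 68.5
gripper_force: 68.0
```

play_rows:
  deltas: [5,0,-8.7,0,0,0,0.5,12.5,0,-21.7,0,0,0,0.5,22.5,0,-39,0,0,0,0.5,32.5,0,-56.3,0,0,0,0.5,45,0,-77.9,0,0,0,0.5,60,0,-103.9,0,0,0,0.5,80,0,-138.6,0,0,0,0.5,100,0,-173.2,0,0,0,0.5,100,0,-173.2,0,0,0,0.5,100,0,-173.2,0,0,0,0.5]

```text
clock: 11.55
eef_pos: [415.7, 371.7, 283.2]
tool_rot: [-3.141, -0.524, 2.994]
force: [0.6, 0.2, -1.8]
width: 68.9
gripper_force: 67.8
```

```bash
python3 - <<'E'
from h import *
s=log()
from ik import *
th=np.radians(30); tz=-yl*np.cos(th)-zl*np.sin(th); M2=R.from_matrix(np.c_[np.cross(xl,tz),xl,tz])
c=np.array([544.4,61.1,107]); t=c+24.5*yl+19*tz; x0=s['eef_pos']; M0=R.from_euler('xyz',s['tool_rot'])
print('target',t.round(1),'rpy',M2.as_euler('xyz').round(3),'rv',(M0.inv()*M2).as_rotvec().round(3),'shift',M0.inv().apply(t+[0,0,180]-x0).round(1))
i=get_image('scene'); cv2.imwrite('pics/s4.png',cv2.resize(i[90:260,250:450,::-1],(600,510)))
E
```

```text
11.55 [[-0.471, 0.679, -0.184, 1.403, -0.248, 1.453, 0.863], [415.665, 371.691, 283.212], [-3.141, -0.524, 2.994]] 68.89863448658052 67.76158690452576 [ 0.6  0.2 -1.8]
target [543.7  69.1  97.5] rpy [3.142 1.047 1.658] rv [ 0.378 -1.311  1.413] shift [-151.1 -280.4  -80.6]
```

View pics/s4.png

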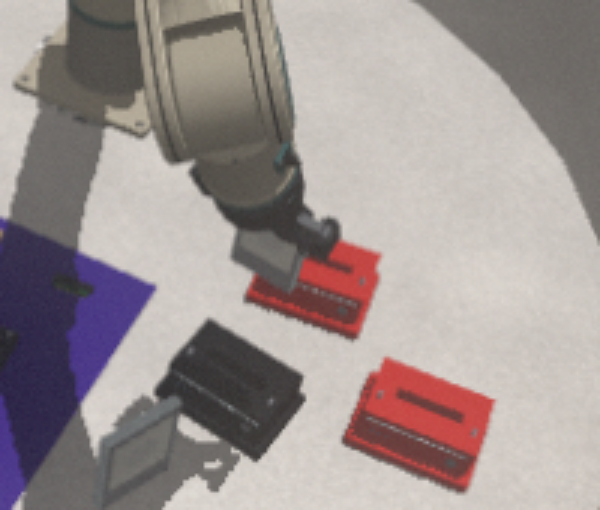

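play_rows:
  deltas: [-9,-17,-5,0.023,-0.079,0.085,0.5,-21,-39,-11,0.053,-0.184,0.198,0.5,-33,-62,-18,0.083,-0.288,0.311,0.5,-45,-84,-24,0.113,-0.393,0.424,0.5,-57,-107,-31,0.144,-0.498,0.537,0.5,-70,-129,-37,0.174,-0.603,0.65,0.5,-82,-151,-44,0.204,-0.708,0.763,0.5,-94,-174,-50,0.234,-0.813,0.876,0.5,-104,-193,-56,0.261,-0.905,0.975,0.5,-106,-196,-56,0.265,-0.918,0.989,0.5]

```text
clock: 12.85
eef_pos: [504.4, 160.6, 276.8]
tool_rot: [-2.853, 0.584, 2.192]
force: [-0.8, 0.4, -1.0]
width: 68.4
gripper_force: 67.8
```

```bash
cat > go.py <<'E'
from h import *
s=log()
from ik import *
import sys
th=np.radians(30); tz=-yl*np.cos(th)-zl*np.sin(th); M2=R.from_matrix(np.c_[np.cross(xl,tz),xl,tz])
t=np.array([543.7,69.1,97.5+float(sys.argv[1])]); x0=s['eef_pos']; M0=R.from_euler('xyz',s['tool_rot'])
print('rv',(M0.inv()*M2).as_rotvec().round(3),'shift',M0.inv().apply(t-x0).round(1))
E
python3 go.py 180
```

```text
12.85 [[-0.936, 0.615, 0.376, 1.687, 0.379, 1.209, -0.254], [504.362, 160.552, 276.803], [-2.853, 0.584, 2.192]] 68.44479811735104 67.81929731369019 [-0.8  0.4 -1. ]
rv [ 0.111 -0.392  0.427] shift [-81.5  -5.2  56.9]
```

play_rows:
  deltas: [-20,-1,14,0.028,-0.098,0.107,0.5,-41,-3,28,0.055,-0.196,0.213,0.5,-61,-4,43,0.083,-0.294,0.32,0.5,-81,-5,57,0.111,-0.392,0.427,0.5,-81,-5,57,0.111,-0.392,0.427,0.5,-81,-5,57,0.111,-0.392,0.427,0.5]

```text
clock: 13.6
eef_pos: [544.6, 70.0, 278.4]
tool_rot: [3.139, 1.042, 1.656]
force: [-0.2, 0.3, -0.1]
width: 68.2
gripper_force: 67.8
```

```bash
python3 go.py 0; python3 - <<'E'
from h import *
i=get_image('scene'); j=get_image('top'); cv2.imwrite('pics/s5.png',np.hstack([cv2.resize(v[...,::-1],(400,380)) for v in (i[120:270,140:300],j[90:240,180:340])]))
E
```

```text
13.6 [[-1.013, 0.846, 0.611, 1.676, 0.522, 1.244, -0.686], [544.61, 70.009, 278.407], [3.139, 1.042, 1.656]] 68.19578131503435 67.84275770187378 [-0.2  0.3 -0.1]
rv [ 0.001 -0.005 -0.001] shift [155.8  -1.3  91.9]
```

View pics/s5.png

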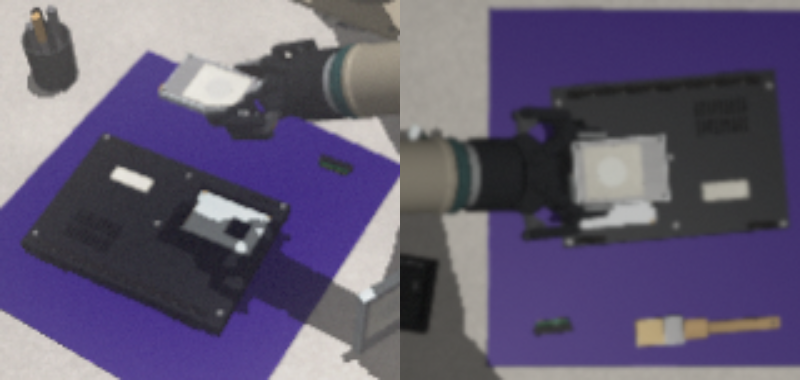

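Label up and connector end (plain side) towards the notebook's middle, drive in top crop at (620,168). Descending now.

play_rows:
  deltas: [20,0,12,0,0,0,0.5,45,0,27,0,0,0,0.5,70,0,41,0,0,0,0.5,95,0,56,0,0,0,0.5,118,-1,70,0,0,0,0.5,136,-1,80,0,0,0,0.5,148,-1,87,0,-0.003,0,0.5,156,-1,92,0,-0.005,0,0.5,156,-1,92,0,-0.005,0,0.5,156,-1,92,0,-0.005,0,0.5]

```text
clock: 14.95
eef_pos: [544.8, 68.1, 98.3]
tool_rot: [3.133, 1.05, 1.65]
force: [-0.2, 1.1, -1.7]
width: 68.5
gripper_force: 67.8
```

```bash
python3 go.py 0; python3 - <<'E'
from h import *
i=get_image('scene'); j=get_image('top'); cv2.imwrite('pics/top6.png',j[...,::-1])
V=j.max(2); m=np.zeros_like(V); m[140:195,235:305]=(V>130)[140:195,235:305]; print(rect('top',m,112))
cv2.imwrite('pics/s6.png',np.hstack([cv2.resize(v[...,::-1],(400,380)) for v in (i[150:250,170:275],j[120:215,210:310])]))
E
```

```text
14.95 [[-0.978, 1.124, 0.546, 1.699, 0.468, 1.023, -0.863], [544.832, 68.084, 98.254], [3.133, 1.05, 1.65]] 68.53267653696183 67.83925652503967 [-0.2  1.1 -1.7]
rv [ 0.002  0.003 -0.004] shift [ 1.2 -1.  -0.6]
(array([5.411e+02, 6.310e+01, 7.810e+01, 1.059e+02, 2.000e-01]), (248, 153, 35, 26))
```

View pics/s6.png

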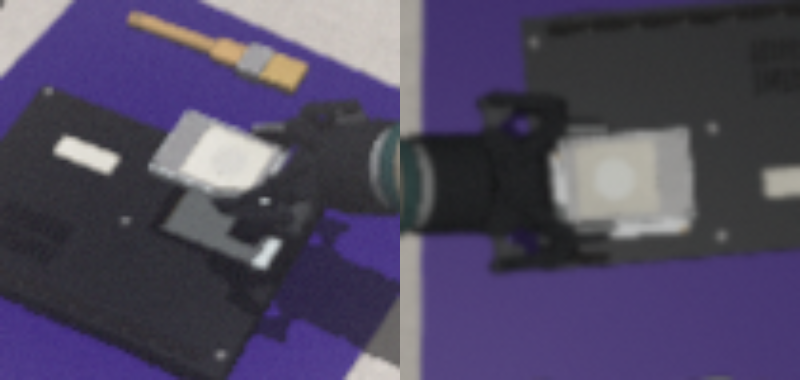

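```bash
python3 - <<'E'
from h import *
f=lambda L:[(170+x*105/400,150+y*100/380) for x,y in L]
g=lambda L:[(210+(x-400)/4,120+y/4) for x,y in L]
S=f([(188,112),(152,164)]); T=g([(693,225),(690,128)])
for a,b in zip(S,T):
    o1,d1=ray('scene',[a]); o2,d2=ray('top',[b]); d1=d1[0];d2=d2[0]
    s=np.linalg.lstsq(np.c_[d1,-d2],o2-o1,rcond=None)[0]; print('conn corner',(o1+s[0]*d1).round(1),(o2+s[1]*d2).round(1))
print(read_state()['force'],read_state()['clock'])
E
```

```text
conn corner [509.4   4.5  93.7] [509.1   5.   93.6]
conn corner [579.7  15.6 105.2] [584.2   8.2 106.3]
[ 0.51905015  0.61316239 -0.51492194] 15.05
```

```bash
python3 - <<'E'
from h import *
c=camera_info
def proj(n,P):
    k=c(n); T=np.linalg.inv(np.array(k['T'])); K=np.array([[k['fx'],0,k['cx']],[0,k['fy'],k['cy']],[0,0,1.]])
    return cv2.projectPoints(np.array(P,float),cv2.Rodrigues(T[:3,:3])[0],T[:3,3],K,np.array(k['distortion']))[0].reshape(-1,2)
a=np.radians(5); x=np.array([np.cos(a),np.sin(a),0]); y=np.array([-np.sin(a),np.cos(a),0]); g=np.array([544.4,61.1,107])+24.5*y
for n in('scene','top'):
    im=get_image(n); V=im.max(2); S=V.astype(int)-im.min(2)
    # edge along drive axis beyond connector end: brightness profile on label mid-line of plate at several x offsets
    for off in(-15,0,15):
        for t in (0,-8,8):
            th=np.radians(t); d=-y*np.cos(th)+np.array([0,0,np.sin(th)]); up=y*np.sin(th)+np.array([0,0,np.cos(th)])
            s=np.arange(55,95,1.); p=proj(n,g+off*x+up*4.75+s[:,None]*d).astype(np.float32)
            v=cv2.remap(V.astype(np.float32),p[:,0],p[:,1],cv2.INTER_LINEAR).ravel(); k=np.argmin(np.gradient(cv2.GaussianBlur(v.reshape(-1,1),(1,5),1).ravel()))
            print(n,off,'tilt',t,'edge at',s[k],'(74.5)',v[[0,-1]].round())
E
```

```text
scene -15 tilt 0 edge at 74.0 (74.5) [160. 129.]
scene -15 tilt -8 edge at 79.0 (74.5) [158. 126.]
scene -15 tilt 8 edge at 71.0 (74.5) [161. 131.]
scene 0 tilt 0 edge at 73.0 (74.5) [160.  79.]
scene 0 tilt -8 edge at 80.0 (74.5) [161.  59.]
scene 0 tilt 8 edge at 71.0 (74.5) [157. 130.]
scene 15 tilt 0 edge at 75.0 (74.5) [159.  60.]
scene 15 tilt -8 edge at 80.0 (74.5) [163.  58.]
scene 15 tilt 8 edge at 71.0 (74.5) [158.  59.]
top -15 tilt 0 edge at 76.0 (74.5) [154.  58.]
top -15 tilt -8 edge at 77.0 (74.5) [154.  59.]
top -15 tilt 8 edge at 77.0 (74.5) [154.  57.]
top 0 tilt 0 edge at 78.0 (74.5) [150.  58.]
top 0 tilt -8 edge at 79.0 (74.5) [150.  58.]
top 0 tilt 8 edge at 78.0 (74.5) [150.  58.]
top 15 tilt 0 edge at 77.0 (74.5) [151.  56.]
top 15 tilt -8 edge at 78.0 (74.5) [151.  57.]
top 15 tilt 8 edge at 77.0 (74.5) [153.  56.]
```

```bash
python3 -c "
from cell import *
print(finish_job())"
```

```text
the job is handed in; nothing more can be done
None
```

I handed the job in with the drive still gripped label up over the bay, about 85 mm above the notebook's upper surface. It measured within a few millimetres of the bay's centre and tipped connector end down by about 4° (limit 12.5°), with the connector end towards the socket; the judge returned no verdict.

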